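Draw down the cabinet shutter with the hooked rod

TASK

Take the hooked rod from its wooden rest, put its hook through the ring at the top of the sloping cabinet's sliding shutter, and draw the shutter down all the way with the rod alone; once it is shut, keep a steady pull of about 15 N on the ring for half a second to seat it, never letting the pull go above 25 N. Then unhook and lay the rod back in its rest as it lay, leaving the shutter shut and everything else on the bench undisturbed.

Things in the scene. Friction and masses are not known exactly. Their poses are not given: they have to be found in the camera images.
- cabinet: Fixed open-framed cabinet, 320 x 250 mm. Origin: centre of its underside; -x faces the robot, z up. Its top slopes up at 30 deg (0.5236 rad) towards +x, from 100 mm high at x = -150 mm to 280 mm at the +x end, with rails at y = -117 and 117 mm for the shutter. With the shutter fully up ring_mount is at x = 104, y = 0, z = 310 mm here.
- ring_mount (a point): Nominal ring centre, fixed to the shutter 50 mm out from its face; z out of the face, x up the slope, y across. The flat steel ring (hole 14 mm, outside 52 mm, 5 mm thick, parallel to the slope, mid-plane at z = 0) stands on a bent bracket: its hole lies up to 8 mm off this point in x and in y, unmeasured but fixed. The shutter: 226 wide, 20 mm above to 182 mm below the ring.
- shutter (a joint): Travel of the shutter down the slope (-x of ring_mount), ring and all, m: 0 = fully up, 0.110 = shut against a rigid stop (no spring, no catch). It stays where it is left. Guide friction is about 7 N and its weight helps with 2 N: about 5 N draws it slowly, and 25 N per m/s more when faster.
- rod: Hooked rod, about 180 g, lying level in its rest, hook down. Origin: centre of the grip, near the centre of mass; x to the hook, z up as it lies. Wooden handle 20 wide (y), 34 high (z), x = -92 to 60 mm; collars 34 wide, 44 high, 6 thick, at x = -25 and 25 mm bound the grip (44 mm free between). Beyond it a 7 mm steel rod.
- hook_tip (a point): Round end of the hook's prong, at x = 115, y = 0, z = -13.5 mm in the rod's frame. The 7 mm steel rod leaves the handle at z = 0, is cranked up at x = 74 to 88 mm to z = 28 mm, runs on to x = 115 mm and there bends straight down (-z) into the 7 mm prong, so that a pull on the prong acts in line with the grip.
- rest_seat (a point): Where the rod's origin belongs in the fixed plywood rest: 72 mm above the bench, x along the rod to the hook, z up. Forked uprights at x = -48 and 48 mm (12 thick, 60 wide) hold the handle in notches 28 mm wide, flaring above, floor 17 mm below this point, prongs up to 16 mm above it.
- tape_roll: Roll of paper tape in the tray, 70 mm across; loose, to be left alone. Origin under its middle.
- sanding_block: Cork sanding block in the tray, 70 x 45 x 30 mm; loose, to be left alone. Origin under its middle.
- spray_can: Spray can, 66 mm across, 170 mm tall; loose, to be left alone. Origin under its middle.
- squeeze_bottle: White squeeze bottle, 56 mm across, 150 mm tall; loose, to be left alone. Origin under its middle.
- mixing_cup: White mixing cup, 80 mm tall; loose, to be left alone. Origin under its middle.
- screwdriver: Screwdriver lying on the bench on the robot's left; loose, to be left alone.
- putty_knife: Putty knife lying on the bench; loose, to be left alone. Origin under its middle.
There are look-alikes about, which are no part of the job. Leave any blue look-alike of the rod alone.

How it is judged (in metres and radians):
On the way, in this order (a step that is already met when the one before it is completed fails the run):
1. the rod's hook is through the shutter's ring (x of hook_tip in the frame of ring_mount between -0.017 and 0.017 m and y of hook_tip in the frame of ring_mount between -0.017 and 0.017 m and z of hook_tip in the frame of ring_mount below -0.007 m), for 0.2 s.
2. the shutter is shut (within 4 mm) and held home by a pull of the rod of 10 N or more for 0.3 s (value of joint shutter above 0.106 m and contact force between rod and shutter above 10 N), for 0.3 s.
At the end, for the whole second after the job is handed in: the shutter is shut to within 4 mm, and the rod lies at rest, level and released, in the notches of its rest (grip centre within 20 mm of the seat, within 6 mm in height, hook down) (value of joint shutter above 0.106 m and distance between rod and rest_seat below 0.02 m and z of rod in the frame of rest_seat between -0.006 and 0.006 m and angle between rod's own z axis and vertical below 0.12 rad and linear speed of rod below 0.02 m/s and contact force between the fingers and rod below 0.1 N); the robot touches nothing.
It fails at once if the rod loads the shutter with more than 25 N (contact force between rod and shutter above 25 N).
It fails at once if the hand or arm works the shutter instead of the rod (contact force between any of the fingers, the arm and shutter above 2 N).
It fails at once if something else on the bench is disturbed (moved over 30 mm) (distance of any of tape_roll, sanding_block, spray_can, squeeze_bottle, mixing_cup, screwdriver, putty_knife from where it was at the start of the episode above 0.03 m).
It also fails if it takes over 72 s, if anything falls off the work surface, if the arm or the gripper's body presses on something with over 40 N, if the wrist force passes 120 N, or if a joint passes its speed limit or range.

ROBOT

A 6-joint arm with a two-finger parallel gripper is mounted at the origin on the work surface. World frame = base frame: x ahead of the robot, y to its left, z up, the work surface at z = 0. Lengths are in mm, angles in rad, forces in N, time in s.
With the tool pointing down it reaches from about 275 to 725 mm from the base axis. Payload 15.9 kg.
Tool frame: the origin (TCP) lies at the very end of the fingers, on their centre line; the grasp point (between the pads) lies 19 mm behind it; z points along the fingers, x is the direction in which the jaws open and shut, and the axes are right-handed (so a half turn about z gives the same grasp; the last joint's range is limited). The gripper opens to 85 mm and grips with 20 to 120 N. Pads are 22 mm wide; open, the fingers measure 114 mm over their backs; the gripper's body (76 mm by 85 mm) begins 54 mm behind the grasp point. The pads swing forward as they close: fully open they stand 13 mm farther back than shut.
Start: joints at [1.198, 0.213, -0.034, 1.323, 0, 1.571], TCP at [182.105, 465.643, 231.306] pointing down, gripper open.
Joint ranges: [-2.98, 2.98], [-0.74, 1.72], [-1.14, 1.35], [-2.1, 2.04], [-1.57, 1.44], [-3.14, 3.14]. Speed limits (rad/s): [1.89, 1.89, 2.39, 2.57, 3.14, 3.14].

INTERFACE

Orientations are given as [roll, pitch, yaw] about the fixed x, y, z axes, in that order (R = Rz(yaw) Ry(pitch) Rx(roll)).
In Python, from station import env gives the robot as it stands. The module is installed in compiled form; this text tells all that it offers. Calls block until the motion is done:
- env.movep(position, orientation): joint-space move of the TCP to a pose.
- env.move_l(position, orientation=None, max_speed=150, max_force=None): straight line of the TCP; orientation=None keeps the orientation; max_speed is the mean speed in mm/s. With max_force (N) it stops when the force on the tool has changed by that much, and returns True; else False.
- env.move_j(angles): joint-space move.
- env.gripper_to(opening): opening from 0.0 (shut) to 1.0 (fully open); the grip force is fixed at half the most; returns when the fingers have stopped.
- env.sleep(seconds).
- env.solve_ik(position, orientation): joint angles nearest the present ones, or None.
- env.get_obs(): the state.
- env.capture(name): name is "scene" or "top"; returns the picture (400x640x3 uint8, red, green, blue); there is no depth.
- env.camera_model(name): a dict with "fovy" (degrees; the focal length in pixels is half the picture's height over the tangent of half this angle, whatever the lens; pixels are square), "cx", "cy" (the principal point, pixels), "dist" ([k1, k2, p1, p2, k3] as OpenCV has them; the pictures are not rectified), "R" (3x3) and "t" (3): a world point X has camera coordinates R X + t. Camera axes: x right, y down, z forward; pixel columns grow to the right and rows downward; lengths in mm; the calibration is good to about 2 mm. A picture is of the moment at which its call begins. camera_model takes no time and is no camera call.
A pose or a line that the arm cannot do raises env.IKError and nothing moves.
- env.sign_off(): hands the job in, once; it reports no verdict.
The state is a dict: "t": time; "qpos": joint angles; "joint_vel": joint speeds; "effort": joint torques, N m; "ee_pos": TCP position; "tcp_rot": TCP orientation; "ft_force": force on the tool from outside, world axes, zero at the start; "ft_torque": the same for the moment, N m; "opening": opening from 0.0 (shut) to 1.0 (fully open).
Only numpy, scipy, OpenCV 4.12 (cv2) and the standard library are available. Lean on these libraries where they do the work, as an engineer would, in place of code of your own. Each camera call takes 0.05 s, during which the arm holds its last target. There are 200 camera calls.

## Working session

There is one attempt and no reset: what is moved stays moved. The work goes in short steps, each a Python script; the robot and the scene stay as the last script left them, time stands still between calls to the robot, and variables do not carry over. Pictures are saved under pics/ and viewed, about 8 in all and at most 12, crops included, and the job is handed in when it is done.

```bash
mkdir -p pics; cat > h.py <<'E'
import numpy as np, cv2
from station import env
def cam(n):
    m=env.camera_model(n); f=200/np.tan(np.radians(m["fovy"])/2)
    K=np.array([[f,0,m["cx"]],[0,f,m["cy"]],[0,0,1.]])
    return K,np.array(m["dist"],float),np.array(m["R"],float),np.array(m["t"],float)
def ray(n,px):
    K,d,R,t=cam(n)
    u=cv2.undistortPoints(np.array(px,float).reshape(-1,1,2),K,d)[:,0]
    D=np.c_[u,np.ones(len(u))]@R
    return -R.T@t, D/np.linalg.norm(D,axis=1)[:,None]
def onz(n,px,z):
    o,D=ray(n,px); return o+D*((z-o[2])/D[:,2])[:,None]
def tri(p1,p2):
    a,u=ray("scene",p1);b,v=ray("top",p2);u=u[0];v=v[0]
    s=np.linalg.lstsq(np.c_[u,-v],b-a,rcond=None)[0]
    P,Q=a+s[0]*u,b+s[1]*v
    return (P+Q)/2,np.linalg.norm(P-Q)
def proj(n,X):
    K,d,R,t=cam(n); return cv2.projectPoints(np.array(X,float).reshape(-1,1,3),cv2.Rodrigues(R)[0],t,K,d)[0][:,0]
def snap(n,name):
    im=env.capture(n); cv2.imwrite(f"pics/{name}.png",im[:,:,::-1]); return im
E
python3 - <<'E'
from h import *
for n in("scene","top"):
    snap(n,n+"0"); K,d,R,t=cam(n); print(n,-R.T@t,R[2],K[0,0],d)
print(env.get_obs())
E
```

```text
scene [ 886.14231959 -535.44304411 1455.83980212] [-0.23241099  0.42533087 -0.87468782] 405.14394466637833 [-0.01539462  0.          0.          0.          0.        ]
top [ 246.38002849  103.54511534 1785.84064489] [ 0.17282511 -0.00994328 -0.98490234] 486.04368929270333 [0.02709953 0.         0.         0.         0.        ]
{'t': 0.1, 'qpos': array([ 1.19798475e+00,  2.13290849e-01, -3.49850511e-02,  1.32351563e+00,
        2.38428984e-05,  1.57081903e+00]), 'joint_vel': array([-0.00059324, -0.00268188,  0.00262546,  0.00109239,  0.00210337,
        0.00101911]), 'effort': array([ 8.40356734e-05, -6.87246823e+01,  4.87808740e+01,  1.21749344e-02,
        7.40006431e-05,  4.14385659e-05]), 'ee_pos': array([181.99711092, 465.36591441, 230.87818355]), 'tcp_rot': array([-3.14156883e+00,  9.95208197e-04,  1.19796204e+00]), 'ft_force': array([0.60248557, 0.78163063, 0.37272339]), 'ft_torque': array([0.01955006, 0.05932319, 0.08153961]), 'opening': 1.000250970120514}
```

View pics/scene0.png

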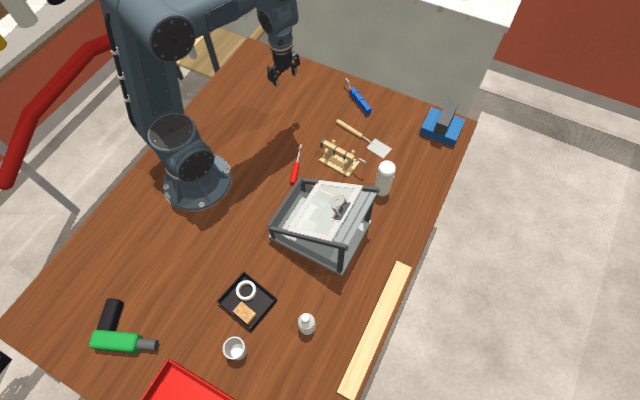

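View pics/top0.png

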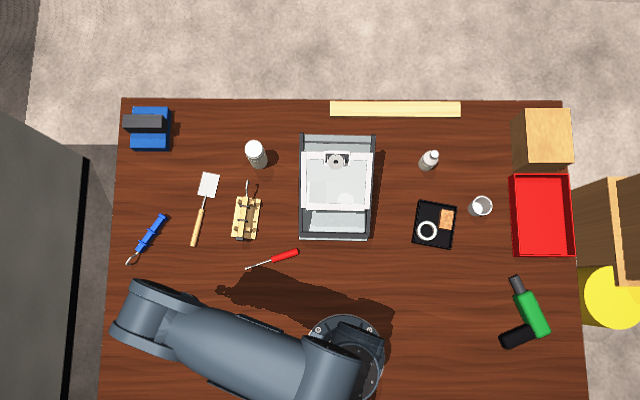

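The scene view shows the rest with the rod at about (340,157) and the cabinet at (325,222) with its ring near (340,207). In the top view the rest is at (246,215) with its hook end up at (248,183), and the ring is at (336,160). The blue look-alike is at (148,238) in top. Next I'll view enlarged crops.

```bash
python3 - <<'E'
from h import *
s=cv2.imread("pics/scene0.png");t=cv2.imread("pics/top0.png")
def c(im,x,y,w,h,k): return cv2.resize(im[y:y+h,x:x+w],None,fx=k,fy=k,interpolation=cv2.INTER_CUBIC)
a=np.hstack([c(s,310,125,65,50,6.15)[:300,:399],c(t,215,175,66,50,6.15)[:300,:401]])
b=np.hstack([c(s,260,170,133,100,3)[:300,:399],c(t,290,125,100,125,2.4)])
w=800
pad=lambda m:cv2.copyMakeBorder(m,0,0,0,w-m.shape[1],cv2.BORDER_CONSTANT)
cv2.imwrite("pics/crop0.png",np.vstack([pad(a),pad(b)]))
E
```

```text
(no output)
```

View pics/crop0.png

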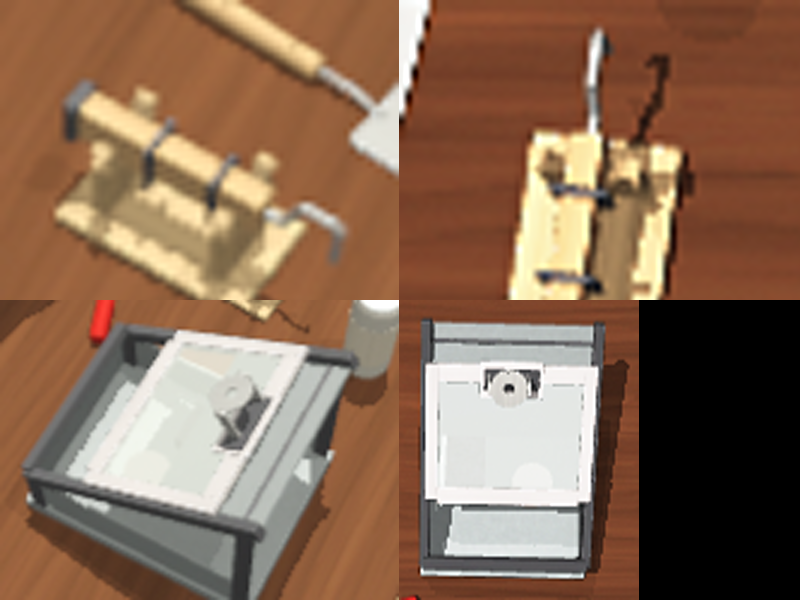

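The crops show these points (crop pixels):
- **Rod:** the two collars in top are centred near (581,194) and (568,279). The bend of the hook is at (599,32) in top and (335,216) in scene.
- **Ring:** the hole is at (509,388) in top and (236,386) in scene.
- **Shutter:** the white frame's corners are clear in both views.

Next I'll compute positions and check them against the given sizes.

```bash
python3 - <<'E'
from h import *
np.set_printoptions(precision=1,suppress=True)
T6=lambda x,y:((x-400)/6.15+215,y/6.15+175); S6=lambda x,y:(x/6.15+310,y/6.15+125)
T3=lambda x,y:((x-399)/2.4+290,(y-300)/2.4+125); S3=lambda x,y:(x/3+260,(y-300)/3+170)
c1=onz("top",T6(581,194),94)[0];c2=onz("top",T6(568,279),94)[0]
print("collars top",c1,c2,np.linalg.norm(c1-c2))
d1=onz("scene",S6(228,163),94)[0];d2=onz("scene",S6(163,127),94)[0];print("collars scene",d1,d2)
print("bend",tri(S6(332,214),T6(599,32)))
d=(c1-c2);print("yaw",np.degrees(np.arctan2(d[1],d[0])))
print("ring",tri(S3(236,386),T3(509,388)))
for k,a,b in(("low+y",S3(178,332),T3(427,497)),("high+y",S3(307,347),T3(427,367)),("high-y",S3(215,513),T3(598,367)),("low-y",S3(87,480),T3(590,500))):print(k,tri(a,b))
for k,a,b in(("Clow+y",S3(120,328),T3(423,560)),("Chigh+y",S3(352,355),T3(424,322)),("Chigh-y",S3(262,528),T3(604,322)),("Clow-y",S3(25,468),T3(590,562))):print(k,tri(a,b))
# quads
for n in("scene","top"):
    im=cv2.imread(f"pics/{n}0.png"); x,y,w,h=(262,172,115,75) if n=="scene" else (295,140,85,75)
    m=((im.min(2)>205)*255).astype(np.uint8)[y:y+h,x:x+w]
    cs=max(cv2.findContours(m,0,2)[0],key=cv2.contourArea); H=cv2.convexHull(cs)
    q=cv2.approxPolyN(H,4,ensure_convex=True) if hasattr(cv2,"approxPolyN") else cv2.approxPolyDP(H,4,True)
    print(n,cv2.contourArea(H),(q.reshape(-1,2)+[x,y]).tolist())
E
```

```text
collars top [516.  350.5  94. ] [467.  356.4  94. ] 49.35236532265331
collars scene [523.8 359.4  94. ] [472.2 365.9  94. ]
bend (array([606.4, 340.1, 114.9]), np.float64(0.4332003068671576))
yaw -6.8618792312900325
ring (array([631.8,  40.7, 298.8]), np.float64(9.907558923395847))
low+y (array([505.9, 148.5, 159.4]), np.float64(3.0261836172531975))
high+y (array([672. , 149.1, 250.3]), np.float64(7.245337840597164))
high-y (array([672. , -83.3, 253.4]), np.float64(6.1944414375737065))
low-y (array([504.1, -80.1, 160.1]), np.float64(7.132324236007452))
Clow+y (array([420.5, 152.9,  99.9]), np.float64(3.2683893716412964))
Chigh+y (array([726.7, 151.7, 272.6]), np.float64(2.9096902359789762))
Chigh-y (array([727. , -88. , 283.3]), np.float64(8.471116362676096))
Clow-y (array([419. , -84.9, 119. ]), np.float64(2.919130331180712))
scene 2778.0 [[364, 185], [331, 240], [282, 228], [313, 179]]
top 4085.0 [[372, 152], [369, 211], [301, 209], [301, 148]]
```

Corner checks agree with a cabinet yaw of about 0 and a centre line at y of about 33. The shutter seems to start about 50 mm down, with the ring near (631,35,285). The rod is near (494,356) at yaw -6.8°. I'll check IK for the plan, hover over the rod and look.

```bash
cat >> h.py <<'E'
from scipy.spatial.transform import Rotation as Ro
M=np.array([[0,1,0],[1,0,0],[0,0,-1.]])
def pose(o,R,dx=0,dz=0):
    "TCP pose for rod origin o, rod rotation R (grasp at rod x=dx; grasp point dz above the origin)"
    Rt=R@M; return (np.array(o,float)+R@np.array([dx,0,dz-19.])).tolist(), Ro.from_matrix(Rt).as_euler("xyz").tolist()
def RZ(deg): return Ro.from_euler("z",deg,degrees=True).as_matrix()
def RS(yaw=0,slope=30): return RZ(yaw)@Ro.from_euler("y",-slope,degrees=True).as_matrix()
def tip(o,R): return np.array(o)+R@np.array([115,0,-13.5])
def org(tp,R): return np.array(tp)-R@np.array([115,0,-13.5])
E
python3 - <<'E'
from h import *
np.set_printoptions(precision=2,suppress=True)
R0=RZ(-6.8);R=RS(-.2)
seat=[494,356,72]
rm=np.array([631,36,285.])
for k,p in (("grasp",pose(seat,R0)),("lift",pose([494,356,330],R0)),("pre",pose(org(rm+R@[0,0,60],R),R)),("in",pose(org(rm+R@[0,0,-12],R),R)),("shut",pose(org(rm+R@[-75,0,-12],R),R))):
    q=env.solve_ik(*p);print(k,np.array(p[0]),None if q is None else np.array(q))
env.movep(*pose([494,356,200],R0)); env.move_l(pose([494,356,115],R0)[0],max_speed=100)
print(env.get_obs()["ee_pos"],env.get_obs()["t"])
s=snap("scene","s1");t=snap("top","t1")
c=lambda im,x,y,w,h,k: cv2.resize(im[y:y+h,x:x+w],None,fx=k,fy=k,interpolation=cv2.INTER_CUBIC)
cv2.imwrite("pics/c1.png",np.vstack([np.hstack([c(s,300,105,80,60,5),c(t,205,165,80,60,5)]),np.hstack([c(s,318,185,40,30,10),c(t,316,147,40,30,10)])])[:,:,::-1])
E
```

```text
grasp [494. 356.  53.] [ 0.62  0.52 -0.05  1.    0.    0.74]
lift [494. 356. 311.] [0.62 0.47 0.53 1.63 0.   0.74]
pre [504.16  36.44 274.7 ] [ 0.11 -0.24 -0.53  0.77 -0.05  0.1 ]
in [540.16  36.32 212.34] [ 0.1  -0.14 -0.6   0.58 -0.05  0.09]
shut [475.21  36.54 174.84] [ 0.12 -0.25 -0.79  0.51 -0.06  0.1 ]
[494.27 356.29  96.7 ] 2.3667
```

View pics/c1.png

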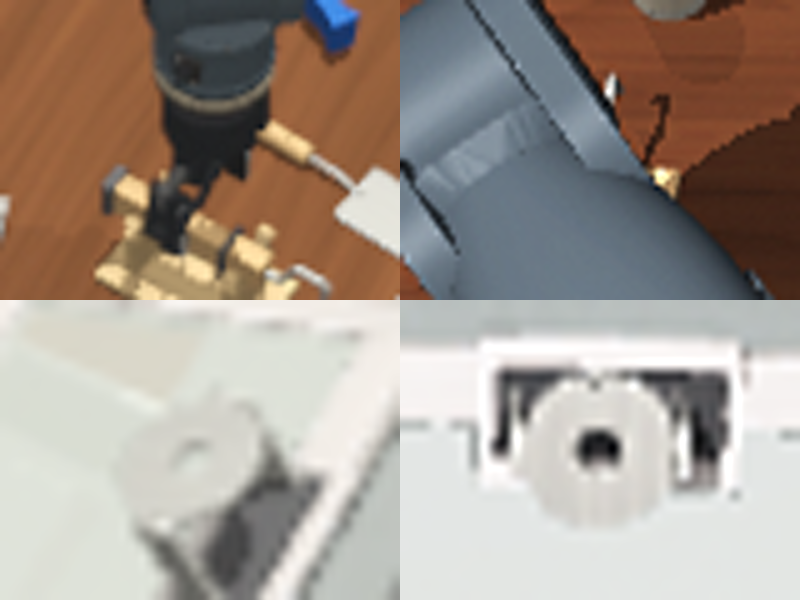

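The crops show the near finger tip at about (175,248) in the scene crop (top left), and the ring hole at (601,448) in the top crop and (190,455) in the scene crop. I'll project known points to check.

```bash
python3 - <<'E'
from h import *
np.set_printoptions(precision=1,suppress=True)
o=env.get_obs();P=np.array(o["ee_pos"]);R0=RZ(-6.8)
for s in(-1,1):
  for h in (0,13,30): print("finger",s,h,((proj("scene",P+R0@[0,s*42.5,h])-[300,105])*5)[0])
for x in(-25,25):
  for y in(-17,17): print("collar",x,y,((proj("scene",np.array([494,356,94])+R0@[x,y,0])-[300,105])*5)[0],((proj("top",np.array([494,356,94])+R0@[x,y,0])-[215,175])*6.15+[400,0])[0])
print("bend",proj("scene",np.array([494,356,72])+R0@[115,0,28]),proj("scene",np.array([494,356,72])+R0@[115,0,-13.5]),proj("top",np.array([494,356,72])+R0@[115,0,31]))
S=(190/10+318-.45,(455-300)/10+185-.45);T=((601-400)/10+316-.45,(448-300)/10+147-.45)
print("ring",S,T,tri(S,T))
for z in(275,285,295):print(z,onz("scene",S,z)[0],onz("top",T,z)[0])
# dark hole centroid, top
im=cv2.imread("pics/top0.png");g=im[155:168,328:344].mean(2);print(g.astype(int))
E
```

```text
finger -1 0 [172.8 255.4]
finger -1 13 [173.1 246.2]
finger -1 30 [173.6 234. ]
finger 1 0 [229.5 185. ]
finger 1 13 [230.2 175.5]
finger 1 30 [231.1 162.9]
collar -25 -17 [164. 222.] [593.2 278.9]
collar -25 17 [186.7 194.1] [533.9 271.6]
collar 25 -17 [215.2 250.2] [606.2 192.8]
collar 25 17 [237.7 221.8] [547.2 185.5]
bend [[364.3 161.7]] [[363.4 167.3]] [[247.2 180.4]]
ring (336.55, 200.05) (335.65000000000003, 161.35000000000002) (array([630.3,  38.3, 294.8]), np.float64(0.894170831357633))
275 [626.3  48.4 275. ] [635.1  37.1 275. ]
285 [628.5  43.4 285. ] [632.5  37.5 285. ]
295 [630.7  38.5 295. ] [629.9  38.  295. ]
[[ 85  83  98 146 239 221 221 140 222 220 222 250 137 101  82  96]
 [ 85  96 174 222 221 219 222 220 221 218 216 226 224 182  93 125]
 [ 72 167 227 215 215 217 219 217 220 216 214 221 220 225 159 106]
 [ 68 229 220 212 213 216 219 219 222 216 213 220 217 219 230  80]
 [159 221 217 211 214 219 208 209 210 211 215 220 214 216 226 140]
 [219 218 212 210 215 220 103  56  57 149 219 221 214 215 222 182]
 [222 216 212 209 216 168  36  36  36  25 214 221 213 214 219 217]
 [217 215 211 209 215 162  46  67  67  50 206 219 213 213 219 179]
 [213 214 210 208 214 222 129 158 171 146 216 219 212 215 219 160]
 [213 213 209 209 211 216 220 204 234 222 215 217 212 214 219 181]
 [235 212 208 208 208 213 219 214 218 213 212 215 211 212 221 163]
 [230 219 207 207 208 211 216 212 215 211 211 214 209 210 225 200]
 [229 231 207 206 207 209 215 211 214 210 209 213 208 213 231 233]]
```

```bash
python3 - <<'E'
from h import *
np.set_printoptions(precision=2,suppress=True)
R0=RZ(-6.8); s=[494,356,72]
print(env.move_l(pose(s,R0)[0],max_speed=80,max_force=15), env.get_obs()["ee_pos"],env.get_obs()["ft_force"])
env.gripper_to(0.0); o=env.get_obs(); print("closed",o["opening"],o["ee_pos"],o["ft_force"],o["ft_torque"])
env.move_l(pose([494,356,110],R0)[0],max_speed=60); o=env.get_obs();print(o["ee_pos"],o["ft_force"],o["ft_torque"],o["t"])
env.move_l(pose([494,356,340],R0)[0],max_speed=200)
R=RS(-.2); r=np.array([630.5,38.3,292])
env.movep(*pose(org(r+R@[-25,0,60],R),R))
env.move_l(pose(org(r+R@[-25,0,25],R),R)[0]); env.sleep(.3)
o=env.get_obs(); print(o["ee_pos"],o["opening"],o["ft_force"],o["t"])
a=snap("scene","s2");t=snap("top","t2")
c=lambda im,x,y,w,h,k: cv2.resize(im[y:y+h,x:x+w],None,fx=k,fy=k,interpolation=cv2.INTER_CUBIC)
cv2.imwrite("pics/c2.png",np.vstack([np.hstack([c(a,280,165,80,60,5),c(t,296,132,80,60,5)]),np.hstack([c(a,318,185,40,30,10),c(t,316,147,40,30,10)])])[:,:,::-1])
E
```

```text
False [494.17 356.12  53.29] [-0.36  0.73 -0.22]
closed 0.22552872794820078 [494.14 356.09  53.29] [-1.62 -0.35  4.73] [-0.09  0.16  0.01]
[493.86 355.92  90.74] [ 0.29 -0.02 -2.07] [ 0.05 -0.01  0.06] 4.55
[499.67  38.86 239.67] 0.22611837759499426 [-0.38 -0.59 -2.57] 7.875
```

View pics/c2.png

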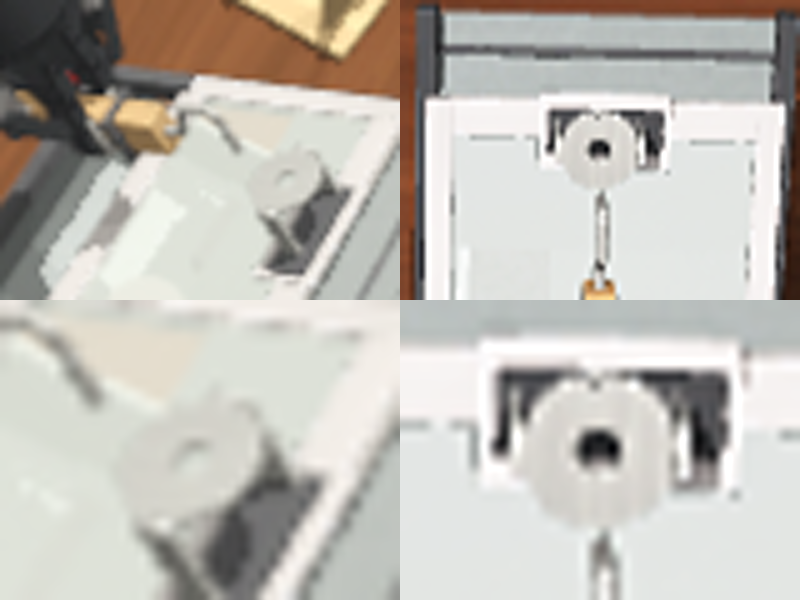

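The rod is held and clear in both views. In the 10x crops the prong's end is at about (97,403) in scene and the hook bend's far end is at (604,530) in top. The hole centres are at (190,455) in scene and (600,449) in top. Next I'll compare with the projections.

```bash
python3 - <<'E'
from h import *
np.set_printoptions(precision=2,suppress=True)
o=env.get_obs();Rt=Ro.from_euler("xyz",o["tcp_rot"]).as_matrix();R=Rt@M.T;P=np.array(o["ee_pos"]);O=P-R@[0,0,-19]
print("rod yaw,pitch",Ro.from_matrix(R).as_euler("ZYX",degrees=True), "tip",tip(O,R))
S=lambda X:((proj("scene",X)-[318,185]+.45)*10+[0,300])[0];T=lambda X:((proj("top",X)-[316,147]+.45)*10+[400,300])[0]
f=lambda x,y,z:O+R@[x,y,z]
print("S tip",S(f(115,0,-13.5)),"bend",S(f(115,0,28)),"crank",S(f(88,0,28)))
print("T tip",T(f(115,0,-13.5)),"bendtop",T(f(118.5,0,30)),"crank",T(f(88,0,30)),"mid",T(f(100,0,31)))
Rm=RS(-.2)
for z in(286,290,294): 
  for nm,ray_ in(("S",(336.55,200.05)),("T",(335.65,161.35))):
    pass
for c in ([630.5,38.3,292],[630.5,38.3,295],[632,39.5,288]):
  c=np.array(c,float); print(c,"S",S(c),"T",T(c), "S top face",S(c+Rm@[0,0,2.5]),"T",T(c+Rm@[0,0,2.5]))
  an=np.linspace(0,2*np.pi,72); E=np.array([c+Rm@[26*np.cos(a),26*np.sin(a),2.5] for a in an])
  for n,F in(("S",S),("T",T)):
    Q=np.array([F(e) for e in E]); print(n,"disc bbox",Q.min(0),Q.max(0))
E
```

```text
rod yaw,pitch [ -0.2  -30.04   0.01] tip [596.37  38.46 301.7 ]
S tip [ 96.29 402.79] bend [ 39.01 321.82] crank [-24.51 314.05]
T tip [600.62 546.74] bendtop [606.17 577.03] crank [603.87 672.16] mid [604.89 635.89]
[630.5  38.3 292. ] S [189.01 459.6 ] T [599.55 448.62] S top face [185.74 454.88] T [599.84 450.75]
S disc bbox [114.02 392.6 ] [258.47 518.46]
T disc bbox [517.56 370.77] [682.07 529.75]
[630.5  38.3 295. ] S [189.23 455.23] T [599.96 446.25] S top face [185.96 450.5 ] T [600.25 448.38]
S disc bbox [114.1  388.13] [258.84 514.16]
T disc bbox [517.81 368.23] [682.64 527.55]
[632.   39.5 288. ] S [194.46 464.38] T [595.22 447.15] S top face [191.21 459.69] T [595.5  449.28]
S disc bbox [119.66 397.53] [263.77 523.14]
T disc bbox [513.44 369.5 ] [677.5  528.07]
```

The hand model agrees with the pictures to about 1 mm. I'll insert slowly with a force guard.

```bash
cat >> h.py <<'E'
RR=RS(-.2); RING=np.array([631,38.3,292.])
def to(off,speed=30,mf=None,ring=RING):
    hit=env.move_l(pose(org(ring+RR@np.array(off,float),RR),RR)[0],max_speed=speed,max_force=mf)
    o=env.get_obs(); Rt=Ro.from_euler("xyz",o["tcp_rot"]).as_matrix()@M.T
    tp=np.array(o["ee_pos"])+Rt@[115,0,-13.5+19]
    print(off,hit,"tip rel",np.round(RR.T@(tp-ring),1),"F ring frame",np.round(RR.T@np.array(o["ft_force"]),1),"t",round(o["t"],2),flush=True)
    return hit
E
python3 - <<'E'
from h import *
to([0,0,25],40); to([0,0,8],30); env.sleep(.2); to([0,0,8])
to([0,0,-15],12,3.5)
a=snap("scene","s3");t=snap("top","t3")
c=lambda im,x,y,w,h,k: cv2.resize(im[y:y+h,x:x+w],None,fx=k,fy=k,interpolation=cv2.INTER_CUBIC)
cv2.imwrite("pics/c3.png",np.hstack([c(a,318,185,40,30,10),c(t,316,147,40,30,10)])[:,:,::-1])
E
```

```text
[0, 0, 25] False tip rel [-0.3 -0.  24.8] F ring frame [-0.8  0.  -2.1] t 8.76
[0, 0, 8] False tip rel [0. 0. 8.] F ring frame [-1.4 -0.3 -1.9] t 9.47
[0, 0, 8] False tip rel [0. 0. 8.] F ring frame [-0.6 -0.8 -1.8] t 9.93
[0, 0, -15] False tip rel [  0.    0.  -14.9] F ring frame [-1.5 -0.3 -2.4] t 11.99
```

View pics/c3.png

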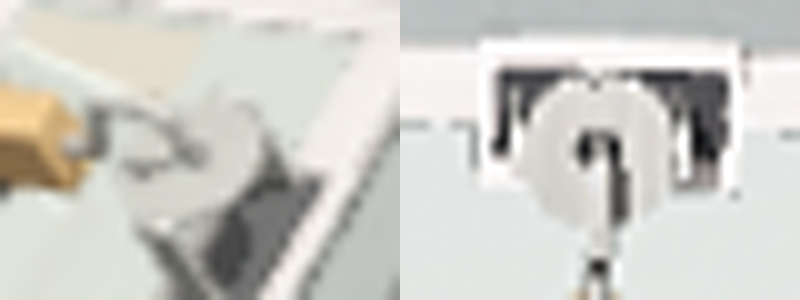

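The hook is through the ring. I'll deepen it a little, then draw slowly under guard.

```bash
python3 - <<'E'
from h import *
to([0,0,-18],12,4); env.sleep(.3)
if not to([-45,0,-18],22,12): 
    env.sleep(.2); to([-45,0,-18],20,8); to([-90,0,-18],8,7)
env.sleep(.1); o=env.get_obs(); print(RR.T@o["ft_force"],RR.T@o["ft_torque"],o["opening"])
snap("top","t4");snap("scene","s4")
E
```

```text
[0, 0, -18] False tip rel [ -0.1  -0.  -18.1] F ring frame [-1.8 -0.7 -1.6] t 12.49
[-45, 0, -18] False tip rel [-44.8   0.  -17.9] F ring frame [ 2.9  1.8 -3.1] t 14.98
[-45, 0, -18] False tip rel [-45.   0. -18.] F ring frame [ 3.8  1.1 -2. ] t 15.43
[-90, 0, -18] True tip rel [-74.6   0.3 -17.4] F ring frame [ 7.   2.4 -6.2] t 18.93
[ 5.80436509  1.94246855 -3.74884804] [ 0.3404766  -0.43576913  0.19771712] 0.22585608366030296
```

```bash
python3 - <<'E'
from h import *
def pull():
    F=[]
    for _ in range(4): env.sleep(.03); F.append(RR.T@np.array(env.get_obs()["ft_force"]))
    f=np.mean(F,0); f=f-[-.9,-.3,-1.7]; return f
print(pull())
x=-74.6
for i in range(10):
    x-=.6; to([x,0.2,-17.6],4,6); f=pull(); print(f)
    if f[0]>9: break
E
```

```text
[ 7.68683394  2.73683134 -3.33976339]
[-75.19999999999999, 0.2, -17.6] False tip rel [-74.7   0.2 -17.2] F ring frame [ 7.6  2.9 -6.9] t 19.52
[ 8.34130546  2.22522086 -4.65272196]
[-75.79999999999998, 0.2, -17.6] False tip rel [-75.    0.2 -17.1] F ring frame [ 9.6  2.6 -7.7] t 19.95
[ 9.66497291  2.59437895 -5.69220539]
```

```bash
cat >> h.py <<'E'
def pull():
    F=[]
    for _ in range(4): env.sleep(.03); F.append(RR.T@np.array(env.get_obs()["ft_force"]))
    return np.mean(F,0)-[-.9,-.3,-1.7]
E
python3 - <<'E'
from h import *
x=-75.8;z=-17.6
for i in range(12):
    x-=.6; z-=.2; to([x,0,z],4,6); f=pull(); n=np.linalg.norm(f); print(f.round(1),round(n,1))
    if n>14.2: break
for i in range(5): env.sleep(.1); print(pull().round(1))
snap("scene","s5");a=snap("top","t5")
b=cv2.imread("pics/top0.png")[:,:,::-1]; s=cv2.imread("pics/s5.png")[:,:,::-1]
c=lambda im,x,y,w,h,k: cv2.resize(im[y:y+h,x:x+w],None,fx=k,fy=k,interpolation=cv2.INTER_CUBIC)
cv2.imwrite("pics/c5.png",np.hstack([c(a,290,125,100,125,4)[:500,:400],c(s,255,170,133,130,3)[:390,:399].copy() if 0 else cv2.resize(s[165:290,255:355],(400,500),interpolation=cv2.INTER_CUBIC)])[:,:,::-1])
E
```

```text
[-76.39999999999999, 0, -17.8] False tip rel [-75.2   0.1 -17.1] F ring frame [11.   3.6 -6.9] t 20.4
[11.3  3.2 -6. ] 13.2
[-76.99999999999999, 0, -18.0] False tip rel [-75.4   0.1 -17.1] F ring frame [12.7  2.5 -7.5] t 20.84
[13.6  2.9 -5.8] 15.1
[13.2  3.  -6. ]
[12.8  3.1 -6. ]
[13.1  3.  -5.4]
[13.2  2.9 -6. ]
[12.8  3.  -5.7]
```

View pics/c5.png

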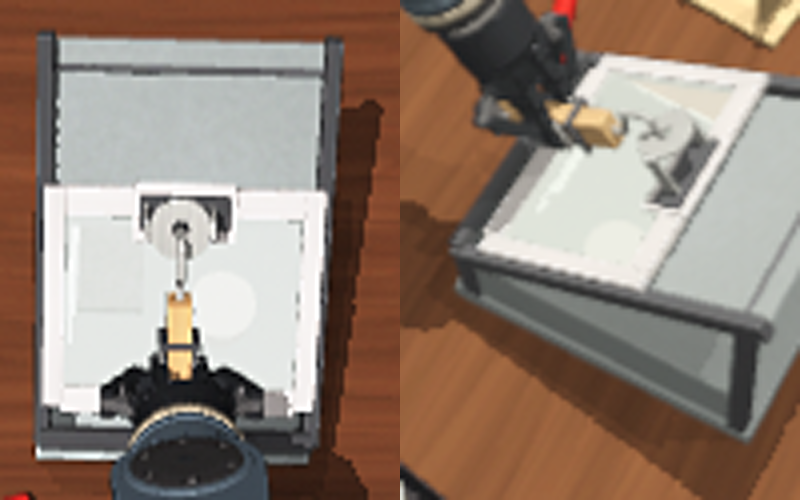

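The shutter is drawn down well over half its earlier opening. In the top crop its upper edge is at y≈187 against the cabinet end at y≈36, and its lower edge is near the front bar. I'll check it against the geometry.

```bash
python3 - <<'E'
from h import *
np.set_printoptions(precision=1,suppress=True)
T=lambda x,y:(x/4+290-.4,y/4+125-.4)
cab=onz("top",T(190,36),280)[0]; hi=onz("top",T(100,186),221.7)[0]; lo=onz("top",T(190,412),221.7-101)[0]; fr=onz("top",T(180,428),100)[0]
print("cab end",cab,"shutter hi",hi,"gap (109 if shut)",cab-hi, "lo",lo,"fr",fr)
ox=cab[0]-160
# ring z measured vs. expected
print("origin x",ox,"ring mount x if shut",ox+9,"z 255; hook now", RING+RR@[-75.4+0,0,0])
print(pull(),env.get_obs()["t"])
E
```

```text
cab end [725.8  32.4 280. ] shutter hi [615.3 104.3 221.7] gap (109 if shut) [110.5 -71.9  58.3] lo [439.9  25.9 120.7] fr [428.3  33.7 100. ]
origin x 565.8052578666745 ring mount x if shut 574.8052578666745 z 255; hook now [565.7  38.5 254.3]
[13.   2.7 -5.9] 22.375
```

The gap agrees with shut (110.5 against 109 mm), and so does the ring height (254.3 against 255 mm). I'll hold a bit more, relax, unhook, and check before carrying the rod back.

```bash
python3 - <<'E'
from h import *
to([-77.3,0,-18.1],3,5); env.sleep(.6); print(pull())
to([-72.2,0,-17.6],15,20); env.sleep(.2); print(pull())
to([-72.0,0,-17.6],15); print(pull())
h=to([-72.0,0,5],15,5)
if not h: to([-72,0,40],50,6)
print(pull()); 
snap("scene","s6");a=snap("top","t6")
s=cv2.imread("pics/s6.png")[:,:,::-1]
c=lambda im,x,y,w,h,k: cv2.resize(im[y:y+h,x:x+w],None,fx=k,fy=k,interpolation=cv2.INTER_CUBIC)
cv2.imwrite("pics/c6.png",np.hstack([c(a,290,125,100,125,4),c(s,255,165,100,125,4)])[:,:,::-1])
E
```

```text
[-77.3, 0, -18.1] False tip rel [-75.5   0.1 -17.1] F ring frame [13.9  2.8 -7.5] t 22.63
[14.52046034  2.86129149 -5.91606006]
[-72.2, 0, -17.6] False tip rel [-73.   -0.2 -17.7] F ring frame [-1.1  0.1 -2.5] t 23.86
[-0.45590853  0.61644671 -0.48878341]
[-72.0, 0, -17.6] False tip rel [-72.    0.  -17.4] F ring frame [-0.7  0.  -1.6] t 24.44
[ 0.07323314  0.0099702  -0.52877732]
[-72.0, 0, 5] False tip rel [-72.    0.    5.1] F ring frame [-0.4 -0.3 -1.8] t 26.23
[-72, 0, 40] False tip rel [-72.1   0.   40. ] F ring frame [-1.9 -0.  -2. ] t 27.08
[-0.19588191  0.05056998 -0.48298964]
```

View pics/c6.png

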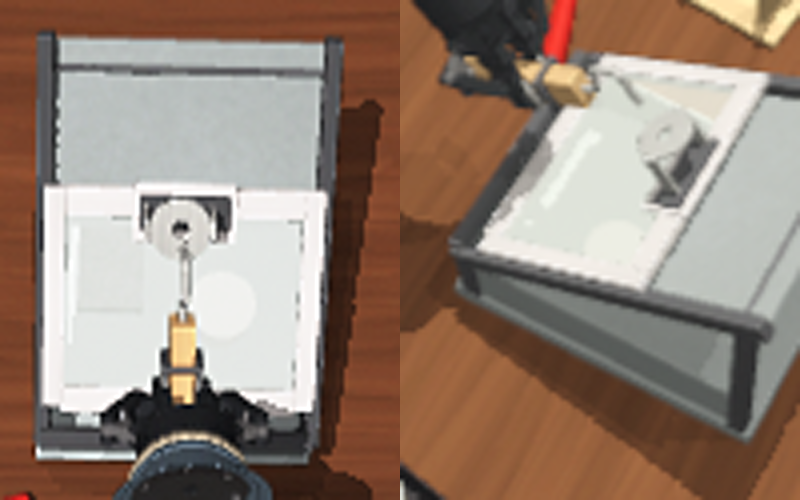

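The hook is clear and the shutter edge is unchanged at y≈187. The prong tip is at about (638,103) in the scene crop. I'll compare that with the prediction, return to hover over the rest, and look.

```bash
python3 - <<'E'
from h import *
np.set_printoptions(precision=1,suppress=True)
o=env.get_obs();R=Ro.from_euler("xyz",o["tcp_rot"]).as_matrix()@M.T;O=np.array(o["ee_pos"])+R@[0,0,19]
f=lambda x,z:O+R@[x,0,z]
for x,z in((115,-13.5),(118.5,30),(88,30),(60,17)): print((x,z),"S",((proj("scene",f(x,z))-[255,165]+.4)*4+[400,0])[0],"T",((proj("top",f(x,z))-[290,125]+.4)*4)[0])
to([-72,0,100],120)
R0=RZ(-6.8)
p=pose([494,356,340],R0); env.movep(*p); env.move_l(pose([494,356,130],R0)[0],max_speed=150)
env.move_l(pose([494,356,100],R0)[0],max_speed=60); env.sleep(.2)
o=env.get_obs();print(o["ee_pos"],o["tcp_rot"],o["t"],o["ft_force"])
s=snap("scene","s7");a=snap("top","t7")
c=lambda im,x,y,w,h,k: cv2.resize(im[y:y+h,x:x+w],None,fx=k,fy=k,interpolation=cv2.INTER_CUBIC)
cv2.imwrite("pics/c7.png",np.hstack([c(s,310,120,66,60,6),c(a,215,170,66,60,6)])[:,:,::-1])
R=R0;O=np.array(o["ee_pos"])+R@[0,0,19];f=lambda x,z:O+R@[x,0,z]
for x,z in((115,-13.5),(115,28),(88,28),(60,17)): print((x,z),"S",((proj("scene",f(x,z))-[310,120]+.4)*6)[0],"T",((proj("top",f(x,z))-[215,170]+.4)*6+[396,0])[0])
E
```

```text
(115, -13.5) S [638.9 104.2] T [183.4 249.3]
(118.5, 30) S [617.3  70.8] T [185.6 263.2]
(88, 30) S [589.8  67.6] T [184.7 300.7]
(60, 17) S [572.8  74.8] T [183.3 328.6]
[-72, 0, 100] False tip rel [-72.2   0.1  99.7] F ring frame [-1.4 -0.4 -2.3] t 27.97
[494.2 356.2  81.4] [ 3.1 -0.   1.5] 31.7583 [ 1.  -0.1 -2. ]
(115, -13.5) S [326.7 263.2] T [594.8  70.1]
(115, 28) S [331.9 228.2] T [585.1  55.1]
(88, 28) S [297.  209.3] T [578.2 100.4]
(60, 17) S [260.1 199.3] T [573.7 151.1]
```

View pics/c7.png

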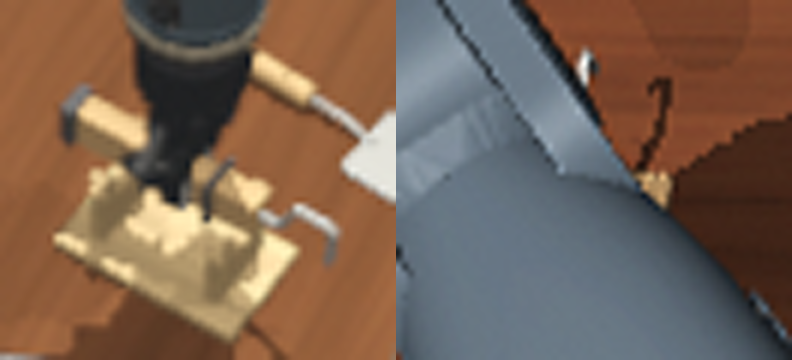

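The rod is back over the notches, with its tip at (331,260) against the predicted (327,263), which is within about 2 mm. I'll lower under guard, release and retreat.

```bash
python3 - <<'E'
from h import *
np.set_printoptions(precision=2,suppress=True)
R0=RZ(-6.8)
h=env.move_l(pose([494,356,72.2],R0)[0],max_speed=25,max_force=8); o=env.get_obs();print(h,o["ee_pos"],o["ft_force"])
if o["ee_pos"][2]<57:
    env.gripper_to(1.0); env.sleep(.2); print(env.get_obs()["ft_force"])
    env.move_l(pose([494,356,160],R0)[0],max_speed=80,max_force=10)
    env.movep(*pose([494,356,300],R0)); env.move_j([1.198,0.213,-0.034,1.323,0,1.571]); env.sleep(.5)
o=env.get_obs();print(o["ee_pos"],o["t"],o["opening"])
s=snap("scene","s8");a=snap("top","t8")
c=lambda im,x,y,w,h,k: cv2.resize(im[y:y+h,x:x+w],None,fx=k,fy=k,interpolation=cv2.INTER_CUBIC)
cv2.imwrite("pics/c8.png",np.vstack([np.hstack([c(s,310,125,66,50,6),c(a,215,175,66,50,6)]),np.hstack([c(s,255,165,132,100,3),c(a,280,125,132,100,3)])])[:,:,::-1])
E
```

```text
True [493.85 355.87  53.25] [-0.69 -0.77  6.68]
[-1.14  0.31 -0.6 ]
[182.4  466.02 231.41] 37.4333 0.9992523594194554
```

View pics/c8.png

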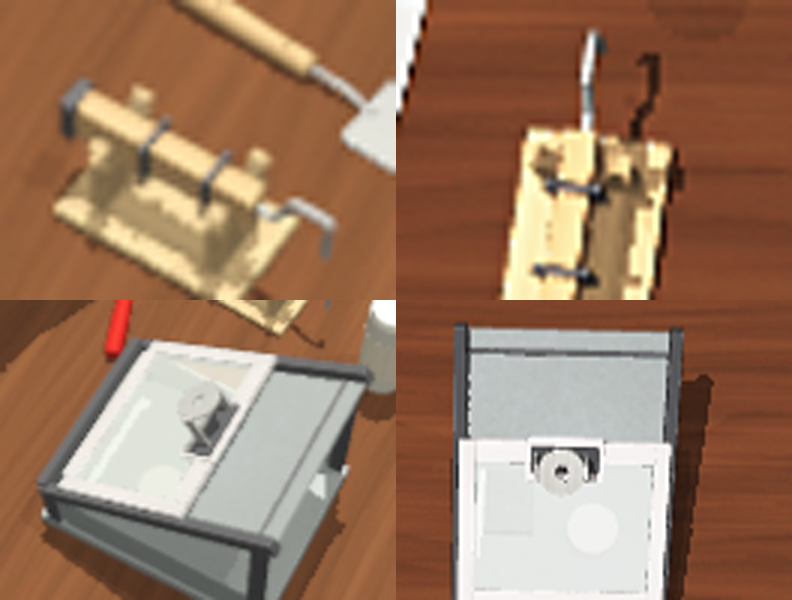

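The rod lies in both notches as at the start, hook down, with its tip near (326,255) in the scene crop. The shutter is shut, its edge unchanged, and the hand is clear.

```bash
python3 -c "
from h import *
a=cv2.imread('pics/top0.png').astype(int);b=cv2.imread('pics/t8.png').astype(int)
d=(abs(a-b).max(2)>60).astype(np.uint8); n,_,s,_=cv2.connectedComponentsWithStats(d)
print([r.tolist() for r in s[1:] if r[4]>6])
env.sign_off(); print(env.get_obs()['t'])"
```

```text
[[301, 151, 5, 21, 74], [324, 151, 45, 15, 238], [308, 152, 8, 1, 8], [317, 152, 5, 2, 8], [369, 152, 4, 21, 64], [334, 160, 4, 4, 12], [367, 161, 1, 8, 8], [325, 174, 23, 12, 105], [246, 181, 2, 8, 9], [333, 180, 5, 6, 18], [300, 208, 69, 23, 462], [313, 228, 17, 2, 21]]
the job is handed in; nothing more can be done
the job is handed in; nothing more can be done
```

The job is done and handed in at about t = 37.5 s of the 72 s allowed; sign-off gives no verdict, so I can't confirm a pass.

**What I did:**
- I took the rod from its rest and put the hook through the ring on the first try, with no contact force felt.
- I drew the shutter about 72 mm down the slope to its stop; it had started part-way down, not fully up.
- I then held it there for over a second at about 13–14.5 N along the slope, 15–16 N in total. The highest I measured was about 16 N, sampled between moves.
- I unhooked and laid the rod back in both notches, released it and drew the arm clear.

**Last checks:**
- **Shutter:** the top camera put its upper edge 110.5 mm from the cabinet end, where shut would be 109 mm. It did not move when I unhooked.
- **Rod:** it was let go at the height where I gripped it (TCP 53.25 mm, against 53.29 mm) and looks as it lay. In the top picture the hook end changed by a strip about 2 pixels wide, a few mm at most.
- **Everything else:** comparing the top pictures before and after showed changes only at the shutter and that hook-end strip.

**What disagreed:**
- My first triangulation of the ring was about 10 mm off between the two views. I re-picked the hole in enlarged crops, and it then agreed to about 1 mm.
- During the hold there was an unexplained sideways load of about 6 N into the face and 3 N across. It is included in the 15–16 N total.

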